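Hold the chain tensioner wound to its stop

TASK

The jar with the black cap stands in the way of the chain tensioner's sprung arm: set it upright on the round cork coaster, clear of the arm, and let go of it. Then take the tensioner's arm by its red post, swing it away from you against its spring until it rests on the orange stop pin, and finish while still holding it there, so that I can thread the chain. Do not let the arm strike the jar, and leave the other things on the table where they are.

Things in the scene. Friction and masses are not known exactly. Their poses are not given: they have to be found in the camera images.
- tensioner: Chain tensioner fixed on a dark steel plate 140 x 115 x 8 mm, 75 mm tall at its pivot. Origin: on the vertical pivot axis at the table top; z up. In its frame the arm points 2.44 rad counterclockwise from +x at rest (to the robot's left and towards it) and 1.04 rad at the stop. The orange stop pin (10 mm thick, 58 mm high) stands at x 37, y 27 mm.
- cage_arm (a joint): Aluminium cage arm with two black pulleys, turning about the tensioner's pivot: 0 at rest, 1.40 rad at the stop; grows clockwise from above (away from the robot). Reaches 145 mm from the pivot, up to 36 mm wide, 30 to 60 mm above the table. A spring drives it back to 0: about 3 N at the post to start, 8 N at the stop.
- grip_post: Upright round red post on the end of the arm, 18 mm thick, to be gripped from above or pushed; it stands 130 mm from the pivot axis. Origin: on its axis at its foot, 60 mm above the table; its top is 45 mm higher. Moves with the arm; its sleeve also spins freely about its own axis.
- jar_iron: Glass jar with rusty brown contents and a BLACK cap, 52 mm diameter, 94 mm tall, about 0.2 kg, standing loose on the table within the arm's swing. Origin: centre of its underside.
- coaster: Round cork coaster, 110 mm diameter, 6 mm thick, fixed on the table to the left or to the right of the tensioner. Origin: centre of its underside, at the table top.
- mug_1: White mug, 78 mm diameter, 97 mm tall; stays. Origin: centre of underside.
- jar_cobalt: Glass jar with white cap, 56 mm diameter, 89 mm tall; stays. Origin: centre of underside.
- jar_rutile: Glass jar with red cap, 64 mm diameter, 79 mm tall; stays. Origin: centre of underside.
- test_cup_1: Small terracotta cup, 64 mm diameter, 63 mm tall; stays. Origin: centre of underside.
- wood_rib: Flat wooden rib, 59 x 96 x 8 mm; stays. Origin: centre of underside.
Things that resemble listed ones, but are neither listed nor needed, are in the scene too. Leave any turquoise look-alike of the jar_iron alone.

How it is judged:
By the outcome, as a careful person would: the job done as asked, in the order asked, and still so for the second after the job is handed in, while the arm keeps its last pose, push and grip.
It also fails if it takes over 64 s, if anything falls off the work surface, if the arm or the gripper's body presses on something with over 40 N, if the wrist force passes 120 N, or if a joint passes its speed limit or range.

ROBOT

A 7-joint arm with a two-finger parallel gripper is mounted at the origin on the work surface; the furniture and walls round the work are solid. World frame = base frame: x ahead of the robot, y to its left, z up, the work surface at z = 0. Lengths are in m, angles in rad, forces in N, time in s.
With the tool pointing down it reaches from about 0.4 to 0.9 m from the base axis. Payload 5.5 kg.
Tool frame: the origin (TCP) lies at the very end of the fingers, on their centre line; the grasp point (between the pads) lies 19 mm behind it; z points along the fingers, y is the line along which they close (so a half turn about z gives the same grasp; the last joint's range is limited). The gripper opens to 85 mm and grips with 20 to 120 N. Pads are 22 mm wide; open, the fingers measure 114 mm over their backs; the gripper's body (76 mm by 85 mm) begins 54 mm behind the grasp point. The pads swing forward as they close: fully open they stand 13 mm farther back than shut.
Start: joints at [1.384, 0.501, -0.427, 1.55, 0.221, 1.138, -0.21], TCP at [0.283, -0.585, 0.231] pointing down, gripper open.
Joint ranges: [-2.88, 2.88], [-0.31, 2.03], [-1.54, 1.56], [0.2, 2.42], [-1.41, 4.55], [0.19, 2.02], [-2.57, 2.57]. Speed limits (rad/s): [2.57, 2.57, 3.14, 3.14, 3.14, 3.14, 3.14].

INTERFACE

Orientations are given as a 3x3 rotation matrix whose columns are the frame's x, y, z axes.
In Python, from cell import ctrl, optics gives the robot as it stands. The module is installed in compiled form; this text tells all that it offers.
- The arm moves only by the tool apply_moves, never from a script. Its argument "moves" is a list of rows, each an object of numbers: "claw": the opening, from 0 (shut) to 1 (fully open); "x", "y", "z": the shift along the world's x, y, z in cm; "roll": the turn about the world's z in degrees. A call has exactly 5 rows; each row shifts and turns the commanded pose from where the row before left it; what a row does not reach is not made up. A row lasts 1/10 s, in which the tool goes at most 50 mm and 8.59 degrees, less where a joint would pass 70% of its speed; a pose out of reach is approached as far as the arm can. A call is refused whole if a number of a shift passes 5 or a number of a turn 8.59, either way. A call with a gripper value outside its range is refused whole. The fingers move at their own pace and stop on an object; the grip force is fixed at half the most. Time passes only in rows, so rows that do not move let the fingers close, or fill a call up. It gives the time, the measured TCP pose, the force, the opening and the grip force at its end, in the units of the state.
- ctrl.get_state(): the state, without advancing time (a new reading comes with each control period).
- optics.read_camera(name): name is "scene" or "top"; returns the picture (384x512x3 uint8, red, green, blue); there is no depth.
- optics.camera_params(name): a dict with "vertical_fov" (degrees; the focal length in pixels is half the picture's height over the tangent of half this angle, whatever the lens; pixels are square), "cx", "cy" (the principal point, pixels), "k1" (the pictures are not rectified: a ray, as slopes to the right and down, at radius r is drawn at 1 + k1 r^2 times it, then the intrinsics apply), "world_to_cam" (4x4, takes a point from world to camera coordinates). Camera axes: x right, y down, z forward; pixel columns grow to the right and rows downward; lengths in m; the calibration is good to about 2 mm. A picture is of the moment at which its call begins. camera_params takes no time and is no camera call.
- ctrl.hand_in(): hands the job in; it is judged then, once.
The state is a dict: "time": time; "q": joint angles; "qvel": joint speeds; "joint_torque": joint torques, N m; "position": TCP position; "orientation": TCP orientation; "wrist_force": force on the tool from outside, world axes, zero at the start; "moment": the same for the moment, N m; "opening": finger opening in m; "gripper_force": force on a finger pad.
Only numpy, scipy, OpenCV 4.12 (cv2) and the standard library are available. Lean on these libraries where they do the work, as an engineer would, in place of code of your own. Each camera call takes 0.05 s, during which the arm holds its last target. There are 200 camera calls.

## Working session

There is one attempt and no reset: what is moved stays moved. The work goes in short steps, Python scripts to look and compute and a tool call to move; the robot and the scene stay as the last step left them, time stands still between calls to the robot, and variables do not carry over. Pictures are saved under pics/ and viewed, at most 10 in all, crops included, and the job is handed in when it is done.

Besides the shell and the picture viewer there is one more tool, called after ">>>" as a command line: name --argument value ..., lists and objects as JSON in quotes. apply_moves: Moves the arm, as the interface text tells. Its arguments: {"type":"object","properties":{"moves":{"type":"array","items":{"type":"object","properties":{"claw":{"type":"number"},"x":{"type":"number"},"y":{"type":"number"},"z":{"type":"number"},"roll":{"type":"number"}}}}},"required":["moves"]}

```bash
mkdir -p pics; cat > h.py <<'E'
import numpy as np, cv2
from cell import ctrl, optics
def snap(n,f):
    im=optics.read_camera(n); cv2.imwrite('pics/'+f,im[:,:,::-1]); return im
def par(n):
    p=optics.camera_params(n); f=192/np.tan(np.radians(p['vertical_fov']/2))
    return f,p['cx'],p['cy'],p['k1'],np.array(p['world_to_cam'])
def w2p(n,X):
    f,cx,cy,k,T=par(n); c=T[:3,:3]@np.array(X)+T[:3,3]; s=c[:2]/c[2]
    return s*(1+k*(s@s))*f+[cx,cy]
def p2w(n,u,v,z):
    f,cx,cy,k,T=par(n); d=np.array([(u-cx)/f,(v-cy)/f]); s=d.copy()
    for _ in range(30): s=d/(1+k*(s@s))
    R=T[:3,:3]; o=-R.T@T[:3,3]; r=R.T@np.array([*s,1]); return o+r*(z-o[2])/r[2]
E
python3 - <<'E'
from h import *
for n in('scene','top'):
    im=snap(n,n+'0.png'); f,cx,cy,k,T=par(n); print(n,f,cx,cy,k,-T[:3,:3].T@T[:3,3],T[:3,:3].round(2).tolist())
s=ctrl.get_state(); print(s['time'],s['position'],s['orientation'],s['opening'])
E
```

```text
scene 459.95989983680306 257.6987038013578 187.59251932416487 -0.08555710301153219 [-0.32575206  0.7738114   1.27653254] [[-0.67, -0.74, 0.0], [-0.55, 0.49, -0.67], [0.5, -0.45, -0.74]]
top 393.7977358880058 248.22594995334617 195.1554900325883 -0.07158187893571163 [0.33088069 0.03007668 1.2978344 ] [[0.01, -1.0, -0.03], [-0.99, -0.0, -0.14], [0.14, 0.03, -0.99]]
0.1 [ 0.2822929  -0.5847824   0.23033915] [[ 9.00519866e-01  4.34814279e-01 -7.17125542e-04]
 [ 4.34814863e-01 -9.00518323e-01  1.66873847e-03]
 [ 7.98066243e-05 -1.81454899e-03 -9.99998351e-01]] 0.08524810476796921
```

View pics/top0.png

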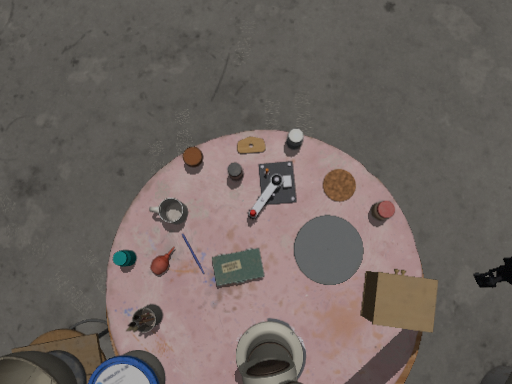

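View pics/scene0.png

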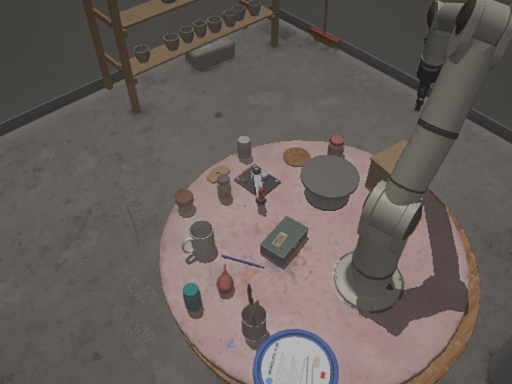

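The top view shows the black-capped jar near (235,172), the coaster near (339,185), the pivot near (277,180), the red post near (252,213) and the stop pin near (266,172). There is a big grey bowl near (329,250). I'll enlarge the work area next.

```bash
python3 - <<'E'
from h import *
a=cv2.imread('pics/top0.png')[120:240,180:410]; cv2.imwrite('pics/c1.png',cv2.resize(a,None,fx=3.4,fy=3.4,interpolation=cv2.INTER_CUBIC))
b=cv2.imread('pics/scene0.png')[125:225,165:365]; cv2.imwrite('pics/c2.png',cv2.resize(b,None,fx=4,fy=4,interpolation=cv2.INTER_CUBIC))
for n,u,v,z in[('jar',235,168,.094),('coaster',339,185,.006),('piv',277,180,.075),('post',252,213,.105),('pin',266,172,.058),('bowl',329,250,.1),('bowl r',364,250,.1)]: print(n,p2w('top',u,v,z).round(3))
E
```

```text
jar [0.586 0.109 0.094]
coaster [ 0.548 -0.231  0.006]
piv [ 0.552 -0.023  0.075]
post [0.444 0.055 0.105]
pin [0.581 0.012 0.058]
bowl [ 0.334 -0.177  0.1  ]
bowl r [ 0.334 -0.283  0.1  ]
```

View pics/c1.png

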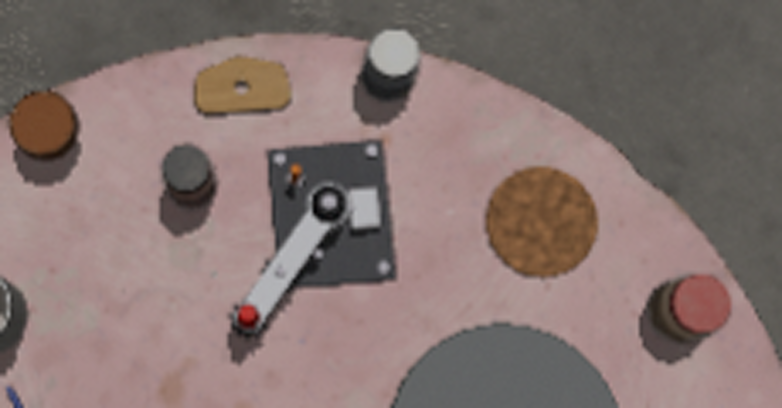

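View pics/c2.png

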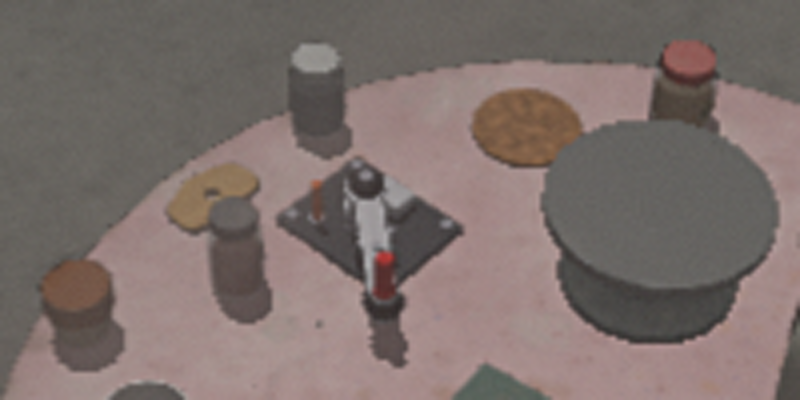

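The crops give these full-frame pixels. In the top view the black cap is at (235,169), the coaster at (339.4,185), the pivot at (276.8,179.7), the post top at (252.9,212.9) and the pin at (267.1,170.3). In the scene view the black cap is at (223.7,178.7) and the post top at (261,189). I'll cross-check the two views.

```bash
python3 - <<'E'
from h import *
for n,t,s,z in[('jar',(235,169.1),(223.7,178.7),.094),('coaster',(339.4,185),(296.7,156.5),.006),('piv',(276.8,179.7),(256.5,171),.07),('post',(252.9,212.9),(261,189),.105),('pin',(267.1,170.3),(244.3,171),.058),('bowl',(329,250),(329.5,177),.13),('white',(295.3,137),(244,139.5),.089),('red',(385.8,210),(337,140),.079)]:
    print(n,p2w('top',*t,z).round(4),p2w('scene',*s,z).round(4))
E
```

```text
jar [0.5826 0.1089 0.094 ] [0.5774 0.1105 0.094 ]
coaster [ 0.5478 -0.2326  0.006 ] [ 0.5448 -0.232   0.006 ]
piv [ 0.5535 -0.0223  0.07  ] [ 0.5455 -0.0169  0.07  ]
post [0.4446 0.0521 0.105 ] [0.4459 0.0523 0.105 ]
pin [0.5863 0.0081 0.058 ] [0.5843 0.0088 0.058 ]
bowl [ 0.3336 -0.1723  0.13  ] [ 0.3128 -0.1458  0.13  ]
white [ 0.6875 -0.0806  0.089 ] [ 0.6899 -0.0821  0.089 ]
red [ 0.4573 -0.3603  0.079 ] [ 0.455  -0.3579  0.079 ]
```

>>> apply_moves --moves '[{"x": 4, "y": 4, "z": 0.5, "claw": 1}, {"x": 3, "y": 4, "claw": 1}, {"x": 3, "y": 4, "claw": 1}, {"x": 3, "y": 4, "claw": 1}, {"x": 3, "y": 4, "claw": 1}]'

```text
$.moves[0]: bad value
```

>>> apply_moves --moves '[{"x": 4, "y": 4, "z": 0.5, "roll": 0, "claw": 1}, {"x": 3, "y": 4, "z": 0, "roll": 0, "claw": 1}, {"x": 3, "y": 4, "z": 0, "roll": 0, "claw": 1}, {"x": 3, "y": 4, "z": 0, "roll": 0, "claw": 1}, {"x": 3, "y": 4, "z": 0, "roll": 0, "claw": 1}]'

```text
time: 0.6
position: [0.4385, -0.3883, 0.2354]
orientation: [[0.901, 0.435, -0.0], [0.435, -0.901, 0.0], [-0.0, -0.0, -1.0]]
wrist_force: [1.3, -0.7, -0.7]
opening: 0.0856
gripper_force: 0.0
```

>>> apply_moves --moves '[{"x": 1.2, "y": 4.5, "z": 0, "roll": 0, "claw": 1}, {"x": 1.2, "y": 4.5, "z": 0, "roll": 0, "claw": 1}, {"x": 1.2, "y": 4.5, "z": 0, "roll": 0, "claw": 1}, {"x": 1.2, "y": 4.5, "z": 0, "roll": 0, "claw": 1}, {"x": 1.2, "y": 4.5, "z": 0, "roll": 0, "claw": 1}]'

```text
time: 1.1
position: [0.4977, -0.1633, 0.2355]
orientation: [[0.901, 0.435, -0.0], [0.435, -0.901, -0.0], [-0.0, -0.0, -1.0]]
wrist_force: [1.1, -0.5, -0.5]
opening: 0.0856
gripper_force: 0.0
```

>>> apply_moves --moves '[{"x": 1.2, "y": 4.5, "z": 0, "roll": 0, "claw": 1}, {"x": 1.2, "y": 4.5, "z": 0, "roll": 0, "claw": 1}, {"x": 1.2, "y": 4.5, "z": 0, "roll": 0, "claw": 1}, {"x": 1.2, "y": 4.5, "z": 0, "roll": 0, "claw": 1}, {"x": 1.2, "y": 4.5, "z": 0, "roll": 0, "claw": 1}]'

```text
time: 1.6
position: [0.5578, 0.0615, 0.2355]
orientation: [[0.901, 0.434, -0.0], [0.434, -0.901, -0.0], [-0.0, 0.0, -1.0]]
wrist_force: [1.4, 0.3, 0.8]
opening: 0.0853
gripper_force: 0.0
```

>>> apply_moves --moves '[{"x": 1.2, "y": 3, "z": 0, "roll": 0, "claw": 1}, {"x": 0.5, "y": 1.5, "z": 0, "roll": 0, "claw": 1}, {"x": 0, "y": 0, "z": 0, "roll": 0, "claw": 1}, {"x": 0, "y": 0, "z": 0, "roll": 0, "claw": 1}, {"x": 0, "y": 0, "z": 0, "roll": 0, "claw": 1}]'

```text
time: 2.1
position: [0.5747, 0.1021, 0.2353]
orientation: [[0.902, 0.432, -0.001], [0.432, -0.902, -0.002], [-0.001, 0.001, -1.0]]
wrist_force: [-0.6, 0.1, 0.2]
opening: 0.0855
gripper_force: 0.0
```

>>> apply_moves --moves '[{"x": 0.5, "y": 0.8, "z": -2, "roll": 0, "claw": 1}, {"x": 0, "y": 0, "z": -3, "roll": 0, "claw": 1}, {"x": 0, "y": 0, "z": -3, "roll": 0, "claw": 1}, {"x": 0, "y": 0, "z": -2, "roll": 0, "claw": 1}, {"x": 0, "y": 0, "z": 0, "roll": 0, "claw": 1}]'

```text
time: 2.6
position: [0.5775, 0.1096, 0.1327]
orientation: [[0.902, 0.432, -0.006], [0.432, -0.902, -0.002], [-0.006, -0.001, -1.0]]
wrist_force: [-0.3, -0.5, 0.4]
opening: 0.0855
gripper_force: 0.0
```

```bash
python3 - <<'E'
from h import *
a=snap('scene','s1.png')[100:250,165:365,::-1]; b=snap('top','t1.png')[110:260,180:380,::-1]
cv2.imwrite('pics/d1.png',cv2.resize(np.hstack([a,b]),None,fx=2,fy=2,interpolation=cv2.INTER_CUBIC))
print(ctrl.get_state()['position'])
E
```

```text
[0.58002074 0.11137246 0.13607382]
```

View pics/d1.png

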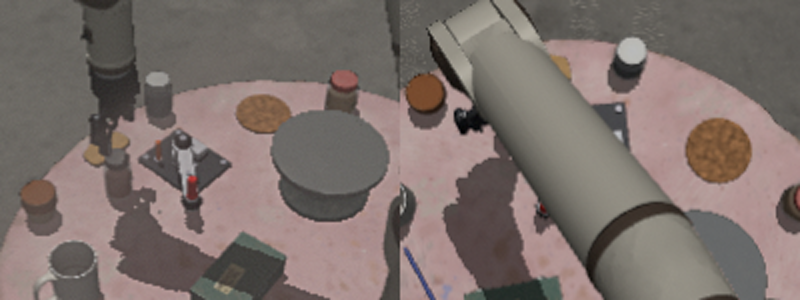

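The gripper hovers over the black cap in the scene half, with the cap at (117,157) in the composite and the fingers just above it. The table around it is undisturbed. I'll descend.

>>> apply_moves --moves '[{"x": 0, "y": 0, "z": -1.5, "roll": 0, "claw": 1}, {"x": 0, "y": 0, "z": -1.5, "roll": 0, "claw": 1}, {"x": 0, "y": 0, "z": -1.5, "roll": 0, "claw": 1}, {"x": 0, "y": 0, "z": -1.5, "roll": 0, "claw": 1}, {"x": 0, "y": 0, "z": 0, "roll": 0, "claw": 1}]'

```text
time: 3.2
position: [0.5777, 0.1124, 0.0727]
orientation: [[0.9, 0.435, -0.005], [0.435, -0.9, -0.001], [-0.005, -0.001, -1.0]]
wrist_force: [1.0, 0.5, 0.5]
opening: 0.0854
gripper_force: 0.0
```

>>> apply_moves --moves '[{"x": 0, "y": 0, "z": -1.5, "roll": 0, "claw": 1}, {"x": 0, "y": 0, "z": -1.5, "roll": 0, "claw": 1}, {"x": 0, "y": 0, "z": 0, "roll": 0, "claw": 1}, {"x": 0, "y": 0, "z": 0, "roll": 0, "claw": 1}, {"x": 0, "y": 0, "z": 0, "roll": 0, "claw": 1}]'

```text
time: 3.7
position: [0.5802, 0.1131, 0.0461]
orientation: [[0.9, 0.435, 0.001], [0.435, -0.9, 0.0], [0.001, 0.0, -1.0]]
wrist_force: [0.1, 0.2, 0.5]
opening: 0.0854
gripper_force: 0.0
```

>>> apply_moves --moves '[{"x": 0, "y": -0.2, "z": 0, "roll": 0, "claw": 0.75}, {"x": 0, "y": 0, "z": 0, "roll": 0, "claw": 0.65}, {"x": 0, "y": 0, "z": 0, "roll": 0, "claw": 0.55}, {"x": 0, "y": 0, "z": 0, "roll": 0, "claw": 0.3}, {"x": 0, "y": 0, "z": 0, "roll": 0, "claw": 0}]'

```text
time: 4.2
position: [0.5806, 0.1105, 0.0467]
orientation: [[0.901, 0.434, 0.001], [0.434, -0.901, -0.001], [0.001, 0.001, -1.0]]
wrist_force: [-0.5, -1.1, 6.6]
opening: 0.0474
gripper_force: 61.0
```

>>> apply_moves --moves '[{"x": 0, "y": 0, "z": 0, "roll": 0, "claw": 0}, {"x": 0, "y": 0, "z": 0, "roll": 0, "claw": 0}, {"x": 0, "y": 0, "z": 0, "roll": 0, "claw": 0}, {"x": 0, "y": 0, "z": 0.5, "roll": 0, "claw": 0}, {"x": 0, "y": 0, "z": 0.5, "roll": 0, "claw": 0}]'

```text
time: 4.7
position: [0.5793, 0.1108, 0.0557]
orientation: [[0.901, 0.435, -0.001], [0.435, -0.901, -0.0], [-0.001, -0.0, -1.0]]
wrist_force: [-0.3, 1.1, -1.9]
opening: 0.0472
gripper_force: 62.2
```

>>> apply_moves --moves '[{"x": 0, "y": 0, "z": 1.5, "roll": 0, "claw": 0}, {"x": 0, "y": 0, "z": 3, "roll": 0, "claw": 0}, {"x": 0, "y": 0, "z": 3.5, "roll": 0, "claw": 0}, {"x": 0, "y": 0, "z": 3, "roll": 0, "claw": 0}, {"x": 0, "y": -1, "z": 1, "roll": 0, "claw": 0}]'

```text
time: 5.2
position: [0.5817, 0.1036, 0.1802]
orientation: [[0.899, 0.438, 0.006], [0.438, -0.899, 0.002], [0.007, 0.001, -1.0]]
wrist_force: [-0.5, 0.7, -2.0]
opening: 0.0473
gripper_force: 62.4
```

>>> apply_moves --moves '[{"x": -0.3, "y": -2.5, "z": 0, "roll": 0, "claw": 0}, {"x": -0.3, "y": -3.5, "z": 0, "roll": 0, "claw": 0}, {"x": -0.4, "y": -4, "z": 0, "roll": 0, "claw": 0}, {"x": -0.4, "y": -4, "z": 0, "roll": 0, "claw": 0}, {"x": -0.4, "y": -4, "z": 0, "roll": 0, "claw": 0}]'

```text
time: 5.7
position: [0.5606, -0.0815, 0.1751]
orientation: [[0.901, 0.435, -0.001], [0.435, -0.901, -0.0], [-0.001, -0.0, -1.0]]
wrist_force: [-0.0, -0.3, -2.1]
opening: 0.0474
gripper_force: 62.4
```

>>> apply_moves --moves '[{"x": -0.4, "y": -4, "z": 0, "roll": 0, "claw": 0}, {"x": -0.4, "y": -4, "z": 0, "roll": 0, "claw": 0}, {"x": -0.4, "y": -3.5, "z": 0, "roll": 0, "claw": 0}, {"x": -0.3, "y": -2.5, "z": 0, "roll": 0, "claw": 0}, {"x": 0, "y": -1, "z": 0, "roll": 0, "claw": 0}]'

```text
time: 6.2
position: [0.5445, -0.2339, 0.1747]
orientation: [[0.903, 0.43, -0.002], [0.43, -0.903, -0.001], [-0.003, 0.0, -1.0]]
wrist_force: [0.3, 0.4, -2.9]
opening: 0.047
gripper_force: 62.4
```

>>> apply_moves --moves '[{"x": 0, "y": 0, "z": -1, "roll": 0, "claw": 0}, {"x": 0, "y": 0, "z": -2, "roll": 0, "claw": 0}, {"x": 0, "y": 0, "z": -2, "roll": 0, "claw": 0}, {"x": 0, "y": 0, "z": -1, "roll": 0, "claw": 0}, {"x": 0, "y": 0, "z": 0, "roll": 0, "claw": 0}]'

```text
time: 6.7
position: [0.5457, -0.2266, 0.1136]
orientation: [[0.899, 0.437, -0.003], [0.437, -0.899, 0.003], [-0.002, -0.004, -1.0]]
wrist_force: [0.2, -1.3, -2.4]
opening: 0.0474
gripper_force: 62.4
```

>>> apply_moves --moves '[{"x": 0, "y": -0.5, "z": -1, "roll": 0, "claw": 0}, {"x": 0, "y": 0, "z": -1, "roll": 0, "claw": 0}, {"x": 0, "y": 0, "z": -1, "roll": 0, "claw": 0}, {"x": 0, "y": 0, "z": 0, "roll": 0, "claw": 0}, {"x": 0, "y": 0, "z": 0, "roll": 0, "claw": 0}]'

```text
time: 7.2
position: [0.5467, -0.2339, 0.0854]
orientation: [[0.9, 0.435, -0.0], [0.435, -0.9, 0.0], [-0.0, -0.001, -1.0]]
wrist_force: [0.5, 0.1, -2.3]
opening: 0.0476
gripper_force: 62.4
```

```bash
python3 - <<'E'
from h import *
a=snap('scene','s2.png')[90:240,165:365,::-1]; b=snap('top','t2.png')[110:260,200:400,::-1]
cv2.imwrite('pics/d2.png',cv2.resize(np.hstack([a,b]),None,fx=2,fy=2,interpolation=cv2.INTER_CUBIC))
print(ctrl.get_state()['position'])
E
```

```text
[ 0.54724795 -0.23409435  0.08609734]
```

View pics/d2.png

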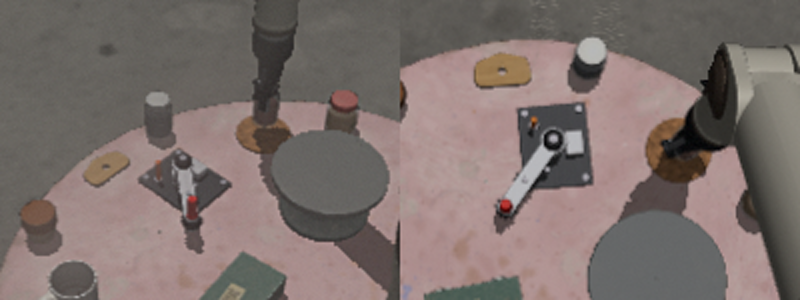

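The jar hangs over the middle of the coaster, at (263,120) in the scene half and (675,148) in the top half. I'll lower it.

>>> apply_moves --moves '[{"x": 0, "y": 0, "z": -1, "roll": 0, "claw": 0}, {"x": 0, "y": 0, "z": -1, "roll": 0, "claw": 0}, {"x": 0, "y": 0, "z": -0.8, "roll": 0, "claw": 0}, {"x": 0, "y": 0, "z": 0, "roll": 0, "claw": 0}, {"x": 0, "y": 0, "z": 0, "roll": 0, "claw": 0}]'

```text
time: 7.8
position: [0.5466, -0.2339, 0.0572]
orientation: [[0.9, 0.435, -0.001], [0.435, -0.9, 0.001], [-0.0, -0.001, -1.0]]
wrist_force: [-0.4, 0.3, -2.4]
opening: 0.0472
gripper_force: 62.4
```

>>> apply_moves --moves '[{"x": 0, "y": 0, "z": -0.2, "roll": 0, "claw": 0}, {"x": 0, "y": 0, "z": -0.2, "roll": 0, "claw": 0}, {"x": 0, "y": 0, "z": 0, "roll": 0, "claw": 0}, {"x": 0, "y": 0, "z": 0, "roll": 0, "claw": 0}, {"x": 0, "y": 0, "z": 0, "roll": 0, "claw": 0}]'

```text
time: 8.3
position: [0.547, -0.2342, 0.0539]
orientation: [[0.901, 0.435, 0.0], [0.435, -0.901, -0.0], [0.0, 0.0, -1.0]]
wrist_force: [-0.3, 0.7, -2.3]
opening: 0.0475
gripper_force: 62.4
```

>>> apply_moves --moves '[{"x": 0, "y": 0, "z": -0.2, "roll": 0, "claw": 0}, {"x": 0, "y": 0, "z": 0, "roll": 0, "claw": 0}, {"x": 0, "y": 0, "z": 0, "roll": 0, "claw": 0}, {"x": 0, "y": 0, "z": 0, "roll": 0, "claw": 0}, {"x": 0, "y": 0, "z": 0, "roll": 0, "claw": 0}]'

```text
time: 8.8
position: [0.5474, -0.2342, 0.0527]
orientation: [[0.901, 0.435, 0.001], [0.435, -0.901, -0.001], [0.001, 0.001, -1.0]]
wrist_force: [-2.2, 1.3, 4.9]
opening: 0.0474
gripper_force: 63.2
```

>>> apply_moves --moves '[{"x": 0, "y": 0, "z": 0, "roll": 0, "claw": 0.6}, {"x": 0, "y": 0, "z": 0, "roll": 0, "claw": 0.7}, {"x": 0, "y": 0, "z": 0, "roll": 0, "claw": 0.85}, {"x": 0, "y": 0, "z": 0, "roll": 0, "claw": 1}, {"x": 0, "y": 0, "z": 0, "roll": 0, "claw": 1}]'

```text
time: 9.3
position: [0.5469, -0.2341, 0.0516]
orientation: [[0.9, 0.435, 0.0], [0.435, -0.9, 0.0], [0.0, -0.0, -1.0]]
wrist_force: [-0.1, -0.2, -0.3]
opening: 0.0854
gripper_force: 0.0
```

>>> apply_moves --moves '[{"x": 0, "y": 0, "z": 0, "roll": 0, "claw": 1}, {"x": 0, "y": 0, "z": 0.5, "roll": 0, "claw": 1}, {"x": 0, "y": 0, "z": 1.5, "roll": 0, "claw": 1}, {"x": 0, "y": 0, "z": 2, "roll": 0, "claw": 1}, {"x": 0, "y": 0, "z": 3, "roll": 0, "claw": 1}]'

```text
time: 9.8
position: [0.546, -0.2337, 0.1223]
orientation: [[0.9, 0.435, -0.002], [0.435, -0.9, 0.001], [-0.001, -0.002, -1.0]]
wrist_force: [-0.1, -0.1, -0.8]
opening: 0.0857
gripper_force: 0.0
```

>>> apply_moves --moves '[{"x": 0, "y": 0, "z": 4, "roll": 0, "claw": 1}, {"x": 0, "y": 0, "z": 4, "roll": 0, "claw": 1}, {"x": 0, "y": 0, "z": 3, "roll": 0, "claw": 1}, {"x": 0, "y": 1, "z": 0, "roll": 0, "claw": 1}, {"x": 0, "y": 3, "z": 0, "roll": 0, "claw": 0.6}]'

```text
time: 10.3
position: [0.5471, -0.1974, 0.2337]
orientation: [[0.903, 0.43, 0.003], [0.43, -0.903, -0.003], [0.001, 0.004, -1.0]]
wrist_force: [0.2, 0.1, 0.4]
opening: 0.0733
gripper_force: 0.0
```

>>> apply_moves --moves '[{"x": -1.5, "y": 4, "z": 0, "roll": 8, "claw": 0.6}, {"x": -1.5, "y": 4, "z": 0, "roll": 8, "claw": 0.6}, {"x": -1.5, "y": 4, "z": 0, "roll": 8, "claw": 0.6}, {"x": -1.5, "y": 4, "z": 0, "roll": 8, "claw": 0.6}, {"x": -1.5, "y": 3, "z": 0, "roll": 8, "claw": 0.6}]'

```text
time: 10.8
position: [0.4706, -0.0011, 0.2321]
orientation: [[0.403, 0.915, 0.0], [0.915, -0.403, -0.0], [-0.0, 0.0, -1.0]]
wrist_force: [0.1, 1.4, -0.0]
opening: 0.0515
gripper_force: 0.0
```

>>> apply_moves --moves '[{"x": -1.5, "y": 3, "z": 0, "roll": 8, "claw": 0.6}, {"x": -1, "y": 2, "z": 0, "roll": 8, "claw": 0.6}, {"x": 0, "y": 0, "z": 0, "roll": 8, "claw": 0.6}, {"x": 0, "y": 0, "z": 0, "roll": 0, "claw": 0.6}, {"x": 0, "y": 0, "z": 0, "roll": 0, "claw": 0.6}]'

```text
time: 11.3
position: [0.4468, 0.0456, 0.2319]
orientation: [[0.008, 1.0, 0.0], [1.0, -0.008, -0.0], [-0.0, 0.0, -1.0]]
wrist_force: [0.5, -0.2, 0.0]
opening: 0.0513
gripper_force: 0.0
```

```bash
python3 - <<'E'
from h import *
s=ctrl.get_state(); print(np.round(s['q'],2),s['position'],s['opening'])
a=snap('scene','s3.png')[90:240,165:365,::-1]; b=snap('top','t3.png')[110:260,200:400,::-1]
cv2.imwrite('pics/d3.png',cv2.resize(np.hstack([a,b]),None,fx=2,fy=2,interpolation=cv2.INTER_CUBIC))
E
```

```text
[ 0.77  0.22 -1.03  2.02  0.22  1.02 -0.38] [0.44678777 0.04558514 0.23185862] 0.05125112921745967
```

View pics/d3.png

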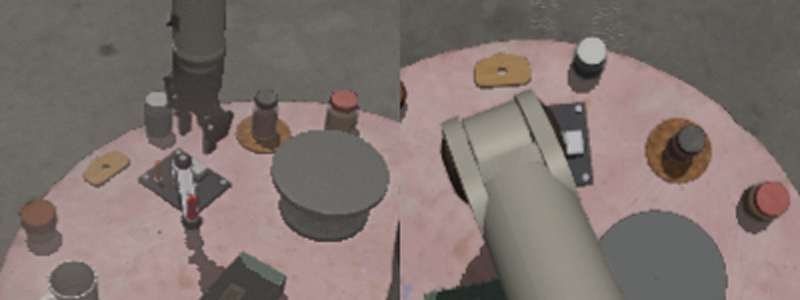

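The jar stands upright on the coaster, at (265,118) in the scene half and (688,140) in the top half. The gripper is above the post. I'll shift it slightly in y and descend.

>>> apply_moves --moves '[{"x": -0.1, "y": 0.7, "z": -2, "roll": 0, "claw": 0.6}, {"x": 0, "y": 0, "z": -3, "roll": 0, "claw": 0.6}, {"x": 0, "y": 0, "z": -3, "roll": 0, "claw": 0.6}, {"x": 0, "y": 0, "z": -2, "roll": 0, "claw": 0.6}, {"x": 0, "y": 0, "z": 0, "roll": 0, "claw": 0.6}]'

```text
time: 11.9
position: [0.4437, 0.0523, 0.1294]
orientation: [[0.006, 1.0, -0.006], [1.0, -0.006, 0.001], [0.001, -0.006, -1.0]]
wrist_force: [-0.8, 0.1, 0.3]
opening: 0.0513
gripper_force: 0.0
```

>>> apply_moves --moves '[{"x": 0, "y": 0, "z": -2, "roll": 0, "claw": 0.6}, {"x": 0, "y": 0, "z": -2, "roll": 0, "claw": 0.6}, {"x": 0, "y": 0, "z": -2, "roll": 0, "claw": 0.6}, {"x": 0, "y": 0, "z": 0, "roll": 0, "claw": 0.6}, {"x": 0, "y": 0, "z": 0, "roll": 0, "claw": 0.6}]'

```text
time: 12.4
position: [0.4465, 0.053, 0.0726]
orientation: [[0.005, 1.0, 0.001], [1.0, -0.005, 0.0], [0.0, 0.001, -1.0]]
wrist_force: [0.6, 1.0, -0.0]
opening: 0.0515
gripper_force: 0.0
```

>>> apply_moves --moves '[{"x": 0, "y": 0, "z": 0, "roll": 0, "claw": 0.4}, {"x": 0, "y": 0, "z": 0, "roll": 0, "claw": 0.25}, {"x": 0, "y": 0, "z": 0, "roll": 0, "claw": 0}, {"x": 0, "y": 0, "z": 0, "roll": 0, "claw": 0}, {"x": 0, "y": 0, "z": 0, "roll": 0, "claw": 0}]'

```text
time: 12.9
position: [0.4477, 0.0531, 0.073]
orientation: [[0.004, 1.0, 0.003], [1.0, -0.004, 0.0], [0.0, 0.003, -1.0]]
wrist_force: [1.0, -0.3, 6.9]
opening: 0.0161
gripper_force: 58.7
```

```bash
python3 - <<'E'
from h import *
s=ctrl.get_state(); print(s['position'],s['opening'],s['gripper_force'],s['wrist_force'])
p=np.array(s['position'][:2]); c=np.array([.552,-.0215]); d=p-c; print(np.hypot(*d))
a0=np.arctan2(d[1],d[0]); prev=p
for t in np.linspace(.07,1.4,20):
    q=c+.13*np.array([np.cos(a0-t),np.sin(a0-t)]); print(round(t,2),q.round(4),((q-prev)*100).round(2)); prev=q
E
```

```text
[0.44774218 0.05305629 0.0729881 ] 0.01613803508583976 58.67836855351925 [ 0.96105709 -0.25408653  6.94645467]
0.1281730609271498
0.07 [0.4518 0.0613] [0.41 0.83]
0.14 [0.4578 0.0681] [0.6  0.68]
0.21 [0.4643 0.0745] [0.65 0.64]
0.28 [0.4713 0.0804] [0.69 0.59]
0.35 [0.4786 0.0858] [0.73 0.54]
0.42 [0.4863 0.0907] [0.77 0.49]
0.49 [0.4943 0.095 ] [0.8  0.43]
0.56 [0.5026 0.0987] [0.83 0.38]
0.63 [0.5111 0.1019] [0.85 0.32]
0.7 [0.5198 0.1045] [0.87 0.26]
0.77 [0.5287 0.1064] [0.89 0.19]
0.84 [0.5377 0.1077] [0.9  0.13]
0.91 [0.5468 0.1084] [0.91 0.07]
0.98 [0.5559 0.1084] [0.91 0.  ]
1.05 [0.565  0.1079] [ 0.91 -0.06]
1.12 [0.574  0.1066] [ 0.9  -0.12]
1.19 [0.5829 0.1048] [ 0.89 -0.19]
1.26 [0.5917 0.1023] [ 0.88 -0.25]
1.33 [0.6002 0.0992] [ 0.86 -0.31]
1.4 [0.6085 0.0956] [ 0.83 -0.37]
```

Post gripped. Now the swing along the arc.

>>> apply_moves --moves '[{"x": 0.5, "y": 0.7, "z": 0.1, "roll": 0, "claw": 0}, {"x": 0.6, "y": 0.7, "z": 0.1, "roll": 0, "claw": 0}, {"x": 0.65, "y": 0.65, "z": 0, "roll": 0, "claw": 0}, {"x": 0.7, "y": 0.6, "z": 0, "roll": 0, "claw": 0}, {"x": 0.7, "y": 0.55, "z": 0, "roll": 0, "claw": 0}]'

```text
time: 13.4
position: [0.4762, 0.0827, 0.0731]
orientation: [[0.006, 1.0, -0.003], [1.0, -0.006, -0.004], [-0.004, -0.003, -1.0]]
wrist_force: [-1.4, -5.8, 0.6]
opening: 0.0161
gripper_force: 60.0
```

>>> apply_moves --moves '[{"x": 0.75, "y": 0.5, "z": 0, "roll": 0, "claw": 0}, {"x": 0.8, "y": 0.45, "z": 0, "roll": 0, "claw": 0}, {"x": 0.8, "y": 0.4, "z": 0, "roll": 0, "claw": 0}, {"x": 0.85, "y": 0.3, "z": 0, "roll": 0, "claw": 0}, {"x": 0.85, "y": 0.25, "z": 0, "roll": 0, "claw": 0}]'

```text
time: 13.9
position: [0.5157, 0.1028, 0.0731]
orientation: [[0.004, 1.0, -0.005], [1.0, -0.004, -0.003], [-0.003, -0.005, -1.0]]
wrist_force: [-4.9, -2.9, 2.6]
opening: 0.0165
gripper_force: 60.3
```

>>> apply_moves --moves '[{"x": 0.9, "y": 0.2, "z": 0, "roll": 0, "claw": 0}, {"x": 0.9, "y": 0.1, "z": 0, "roll": 0, "claw": 0}, {"x": 0.9, "y": 0.1, "z": 0, "roll": 0, "claw": 0}, {"x": 0.9, "y": 0, "z": 0, "roll": 0, "claw": 0}, {"x": 0.9, "y": -0.1, "z": 0, "roll": 0, "claw": 0}]'

```text
time: 14.4
position: [0.5599, 0.1085, 0.0732]
orientation: [[0.002, 1.0, -0.005], [1.0, -0.002, 0.001], [0.001, -0.005, -1.0]]
wrist_force: [-7.5, 2.9, 2.9]
opening: 0.0159
gripper_force: 60.3
```

>>> apply_moves --moves '[{"x": 0.9, "y": -0.1, "z": 0, "roll": 0, "claw": 0}, {"x": 0.9, "y": -0.2, "z": 0, "roll": 0, "claw": 0}, {"x": 0.9, "y": -0.2, "z": 0, "roll": 0, "claw": 0}, {"x": 0.5, "y": -0.2, "z": 0, "roll": 0, "claw": 0}, {"x": 0, "y": 0, "z": 0, "roll": 0, "claw": 0}]'

```text
time: 14.9
position: [0.5925, 0.1029, 0.0732]
orientation: [[0.002, 1.0, -0.004], [1.0, -0.002, 0.003], [0.003, -0.004, -1.0]]
wrist_force: [-6.0, 4.5, 1.7]
opening: 0.0164
gripper_force: 60.1
```

Now creep to the stop, watching the force.

>>> apply_moves --moves '[{"x": 0.5, "y": -0.2, "z": 0, "roll": 0, "claw": 0}, {"x": 0.4, "y": -0.2, "z": 0, "roll": 0, "claw": 0}, {"x": 0, "y": 0, "z": 0, "roll": 0, "claw": 0}, {"x": 0, "y": 0, "z": 0, "roll": 0, "claw": 0}, {"x": 0, "y": 0, "z": 0, "roll": 0, "claw": 0}]'

```text
time: 15.4
position: [0.6008, 0.1, 0.0733]
orientation: [[0.001, 1.0, -0.005], [1.0, -0.001, 0.004], [0.004, -0.005, -1.0]]
wrist_force: [-5.6, 6.2, 0.4]
opening: 0.0155
gripper_force: 60.0
```

>>> apply_moves --moves '[{"x": 0.3, "y": -0.1, "z": 0, "roll": 0, "claw": 0}, {"x": 0.2, "y": -0.1, "z": 0, "roll": 0, "claw": 0}, {"x": 0, "y": 0, "z": 0, "roll": 0, "claw": 0}, {"x": 0, "y": 0, "z": 0, "roll": 0, "claw": 0}, {"x": 0, "y": 0, "z": 0, "roll": 0, "claw": 0}]'

```text
time: 15.9
position: [0.6057, 0.098, 0.0732]
orientation: [[0.001, 1.0, -0.005], [1.0, -0.001, 0.004], [0.004, -0.005, -1.0]]
wrist_force: [-5.6, 5.9, 1.0]
opening: 0.0163
gripper_force: 60.1
```

>>> apply_moves --moves '[{"x": 0.2, "y": -0.1, "z": 0, "roll": 0, "claw": 0}, {"x": 0.1, "y": -0.1, "z": 0, "roll": 0, "claw": 0}, {"x": 0, "y": 0, "z": 0, "roll": 0, "claw": 0}, {"x": 0, "y": 0, "z": 0, "roll": 0, "claw": 0}, {"x": 0, "y": 0, "z": 0, "roll": 0, "claw": 0}]'

```text
time: 16.4
position: [0.6088, 0.0966, 0.0732]
orientation: [[0.0, 1.0, -0.004], [1.0, -0.0, 0.005], [0.005, -0.004, -1.0]]
wrist_force: [-4.3, 7.6, 0.4]
opening: 0.0165
gripper_force: 60.0
```

>>> apply_moves --moves '[{"x": 0.1, "y": -0.1, "z": 0, "roll": 0, "claw": 0}, {"x": 0.1, "y": 0, "z": 0, "roll": 0, "claw": 0}, {"x": 0, "y": 0, "z": 0, "roll": 0, "claw": 0}, {"x": 0, "y": 0, "z": 0, "roll": 0, "claw": 0}, {"x": 0, "y": 0, "z": 0, "roll": 0, "claw": 0}]'

```text
time: 16.9
position: [0.61, 0.0961, 0.0732]
orientation: [[-0.0, 1.0, -0.006], [1.0, 0.0, 0.005], [0.005, -0.006, -1.0]]
wrist_force: [-5.7, 7.8, 1.6]
opening: 0.0162
gripper_force: 60.2
```

>>> apply_moves --moves '[{"x": 0.2, "y": 0, "z": 0, "roll": 0, "claw": 0}, {"x": 0.1, "y": 0, "z": 0, "roll": 0, "claw": 0}, {"x": 0, "y": 0, "z": 0, "roll": 0, "claw": 0}, {"x": 0, "y": 0, "z": 0, "roll": 0, "claw": 0}, {"x": 0, "y": 0, "z": 0, "roll": 0, "claw": 0}]'

```text
time: 17.4
position: [0.6105, 0.096, 0.0731]
orientation: [[-0.001, 1.0, -0.01], [1.0, 0.001, 0.004], [0.004, -0.01, -1.0]]
wrist_force: [-13.8, 7.0, 7.7]
opening: 0.0161
gripper_force: 60.9
```

```bash
python3 - <<'E'
from h import *
a=snap('scene','s4.png')[90:240,165:365,::-1]; b=snap('top','t4.png')[110:260,200:400,::-1]
cv2.imwrite('pics/d4.png',cv2.resize(np.hstack([a,b]),None,fx=2,fy=2,interpolation=cv2.INTER_CUBIC))
s=ctrl.get_state(); print(s['position'],s['wrist_force'],s['opening'])
E
```

```text
[0.61050943 0.09596538 0.07308159] [-14.53538096   6.38989687   7.51980386] 0.015886224050606433
```

View pics/d4.png

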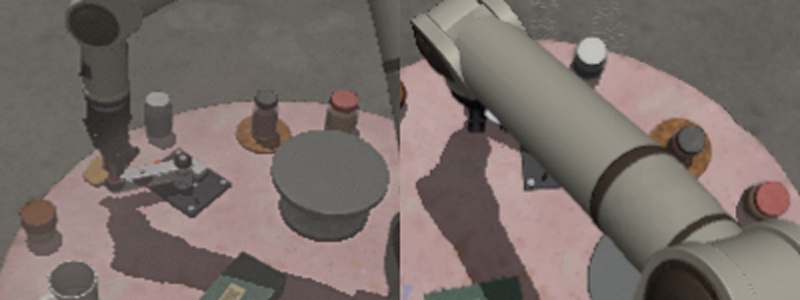

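The arm rests on the orange pin at (155,163) in the scene half, with the post still gripped. The jar stands on the coaster at (265,118), and the other objects are where they were. Handing in.

```bash
python3 -c "
from cell import ctrl
print(ctrl.hand_in())"
```

```text
the job is handed in; nothing more can be done
None
```

The black-capped jar stands upright and released on the cork coaster, and the tensioner's arm is held by its red post against the orange stop pin; I handed the job in at about 17.5 s of the 64 s allowed.

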